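# Shut the key tester's door and crank two turns

## Task

Push the open door of the key-press tester shut until it snaps home on its ball catch, then turn the crank on top exactly two full turns clockwise (seen from above), so that its handle ends back where it started, and let go. Do not crank while the door is open, and leave the toggle switch and the loose parts on the table as they are.

Things in the scene. Friction and masses are not known exactly. Their poses are not given: they have to be found in the camera images.
- tester: Key-press tester, a grey steel machine fixed to the table. Origin: on the table, centre of its chamber (190 mm wide in y). x runs from its open front (door side, x = -85 mm) to its back (+85 mm), z up. The front faces roughly the robot's right. A low bay (90 mm high, y -96 to -181 mm, x -40 to +85 mm) carries the toggle.
- head_edge (a point): Middle of the lower front edge of the drive head, 185 mm above the table; axes as the tester's. The head is 200 mm wide (y), 40 mm thick, and runs 218 mm back from here. It overhangs the shut door's outer face by 36 mm: a tool pointing straight down cannot reach the shut door, one leaning about 40 degrees can.
- sill (a point): Middle of the front edge of the sill below the door, 15 mm above the table, 15 mm out from the shut door's outer face; the sprung catch ball stands up 7 mm from the sill.
- door_push (a point): A good point to push: on the door's outer face, 135 mm from the hinge line, 70 mm above the table. x = the door's inward normal (push this way), y = along the door to the hinge, z up. The door is a flat aluminium panel 170 mm wide, 12 mm thick, z 24 to 178 mm above the table, with a thin pull tab (4 mm proud) higher up near its free edge.
- door_hinge (a point): On the door's vertical hinge line, 70 mm above the table, in the plane of the door's inner face (the outer face lies 12 mm to -x); axes turn with the door as for door_push. The hinge is at x = -85, y = +85 mm in the tester's frame, the end of the front nearer the robot.
- door (a joint): Door angle, rad: 0 shut and seated, growing as it opens (clockwise from above). Starts 0.5 to 1.1 open, swings lightly, stays where left. From about 0.12 rad a sprung ball in the sill resists with 5 to 10 N at the push point; past about 0.05 rad it snaps the door to 0 against a stop and holds it. Unseated, it rests at 0.05 or more.
- crank (a joint): Crank angle, rad, 0 at the start, growing clockwise seen from above; two turns are 12.57. No stops within reach, no ratchet; light friction (about 1 N at the handle), stays where left. At 0 the crank arm points to the tester's +x (its back).
- crank_axis (a point): On the crank's vertical turning axis, 268 mm above the table (the height of the handle's middle). The head's top is at 225 mm; the crank arm's top at 245 mm.
- knob_mid (a point): Middle (half-way up) of the crank's handle: an upright black plastic round knob, 26 mm in diameter, 42 mm tall (z 247 to 289 mm), 45 mm from the crank axis. It spins freely on its own pin, so a gripper holding it need not turn while going round. Nothing stands above or beside it.
- toggle (a joint): The chunky black toggle switch on the low bay's top, at x = +20, y = -138 mm in the tester's frame, lever 35 mm long; angle in rad, 0 = off, its start. To be left alone.
- battery: Loose silver battery pack, 90 x 52 x 26 mm, lying on the table; origin at the centre of its underside. To be left alone.
- lens: Loose amber display lens, 36 x 96 x 9 mm, lying flat; origin at the centre of its underside. To be left alone.
- contact_plate: Loose brass contact plate, 60 x 40 x 8 mm, lying flat; origin at the centre of its underside. To be left alone.

How it is judged:
On the way, in this order (a step that is already met when the one before it is completed fails the run):
1. the door is seated on its catch, the crank not yet turned (value of joint door below 0.025 rad and value of joint crank below 0.4 rad), for 0.2 s.
2. the crank has made two turns (value of joint crank above 12.17 rad), for 0.1 s.
At the end, for the whole second after the job is handed in: The door is seated (under 0.025 rad), the crank has turned two turns clockwise in all (12.57 rad, give or take 0.4) and is at rest, the toggle is still off (under 0.2 rad), and the battery pack, lens and contact plate lie within 20 mm of where they started (value of joint door below 0.025 rad and value of joint crank between 12.17 and 12.97 rad and velocity of joint crank between -0.1 and 0.1 rad/s and value of joint toggle below 0.2 rad and distance of each of battery, lens, contact_plate from where it was at the start of the episode below 0.02 m); the robot touches nothing.
It fails at once if the crank is turned while the door is not shut (value of joint door above 0.06 rad and (value of joint crank above 0.4 rad or value of joint crank below -0.4 rad)).
It fails at once if the toggle switch is thrown (value of joint toggle above 0.3 rad).
It fails at once if a loose part is knocked away (distance of any of battery, lens, contact_plate from where it was at the start of the episode above 0.03 m).
It also fails if it takes over 72 s, if anything falls off the work surface, if the arm or the gripper's body presses on something with over 40 N, if the wrist force passes 120 N, or if a joint passes its speed limit or range.

## Robot

A 6-joint arm with a two-finger parallel gripper is mounted at the origin on the work surface. World frame = base frame: x ahead of the robot, y to its left, z up, the work surface at z = 0. Lengths are in m, angles in rad, forces in N, time in s.
With the tool pointing down it reaches from about 0.25 to 0.8 m from the base axis. Payload 8.5 kg.
Tool frame: the origin (TCP) lies on the centre line of the jaws, within the pads' length; the fingertips stand 22 mm ahead of it and the grasp point (between the pads) lies 3 mm ahead of it; z points along the fingers, x is the direction in which the jaws open and shut, and the axes are right-handed (so a half turn about z gives the same grasp; the last joint's range is limited). The gripper opens to 85 mm and grips with 20 to 120 N. Pads are 22 mm wide; open, the fingers measure 114 mm over their backs; the gripper's body (76 mm by 85 mm) begins 54 mm behind the grasp point. The pads swing forward as they close: fully open they stand 13 mm farther back than shut.
Start: joints at [-1.211, 0.238, -0.013, 1.319, 0, 1.571], TCP at [0.185, -0.491, 0.253] pointing down, gripper open.
Joint ranges: [-2.66, 2.66], [-1.03, 1.9], [-1.14, 1.46], [-1.82, 2.27], [-1.45, 1.34], [-3.14, 3.14]. Speed limits (rad/s): [2.22, 2.22, 2.79, 3.14, 3.14, 3.14].

## Interface

Orientations are given as a rotation vector (axis times angle).
In Python, from station import read_state, grab_frame, camera_params, finish_job, trace, place_of gives the robot as it stands.
- The arm moves only by the tool move_arm, never from a script. Its argument "plan" is a list of rows, each a list of 7 numbers: the shift along the world's x, y, z in mm, then the turn, a rotation vector about the world's x, y, z in degrees, then the finger opening in mm, from 0 to 85.4. A call has exactly 10 rows; each row is the pose to reach, as a shift and turn from the pose commanded when the call began; what a row does not reach only later rows make up. A row lasts 1/12 s, in which the tool goes at most 41.7 mm and 7.16 degrees, less where a joint would pass 70% of its speed; a pose out of reach is approached as far as the arm can. A call with a gripper value outside its range is refused whole. The fingers move at their own pace and stop on an object; the grip force is fixed at half the most. Time passes only in rows, so rows that repeat a pose let the fingers close, or fill a call up. It gives the time, the measured TCP pose, the force and the opening at its end, in the units of the state.
- read_state(): the state, without advancing time (a new reading comes with each control period).
- grab_frame(name): name is "scene" or "top" or "wrist"; returns (picture, depth): 400x640x3 uint8, red, green, blue; 400x640 float32, m along the optical axis (not along the pixel's ray), 0 where there is no reading.
- camera_params(name): a dict with "vfov" (degrees; the focal length in pixels is half the picture's height over the tangent of half this angle, whatever the lens; pixels are square), "cx", "cy" (the principal point, pixels), "position" and "attitude" of the camera in the world; the wrist camera has in their place "hand_eye" (4x4, takes a point from camera to tool coordinates, whose origin is the TCP and whose axes are the tool frame's). Camera axes: x right, y down, z forward; pixel columns grow to the right and rows downward; lengths in m; the calibration is good to about 2 mm. A picture is of the moment at which its call begins: read the wrist's pose just before it. camera_params takes no time and is no camera call.
- finish_job(): hands the job in, once; it reports no verdict.
Trained networks look in the newest picture that a camera, given by its name, has taken for a name from the list of things; names that differ only in an ending like _2 or _b are one class to them, and where a whole thing is asked for, a point or a joint stands for the part that bears it (a point fixed in the world has none). Each returns a list of dicts, best first, with "p" (0 to 1); they miss things now and then, are a little off and sometimes report something else, mostly with a low value. They report only what shows in the picture. A call takes as long as a camera call.
- trace(name, camera): "pixels" (400x640 bool, what is visible of it).
- place_of(name, camera): "point" ([x, y, z] in m, in world coordinates, good to about 4 mm: a listed point, or the origin of a listed thing).
The state is a dict: "time_s": time; "joint_positions": joint angles; "dq": joint speeds; "effort": joint torques, N m; "tcp_pos": TCP position; "orientation": TCP orientation; "contact_force": force on the tool from outside, world axes, zero at the start; "torque": the same for the moment, N m; "gripper_width": finger opening in m.
Only numpy, scipy, OpenCV 4.12 (cv2) and the standard library are available. Lean on these libraries where they do the work, as an engineer would, in place of code of your own. Each camera call takes 0.05 s, during which the arm holds its last target.

## Working session

There is one attempt and no reset: what is moved stays moved. The work goes in short steps, Python scripts to look and compute and a tool call to move; the robot and the scene stay as the last step left them, time stands still between calls to the robot, and variables do not carry over. Pictures are saved under pics/ and viewed, and the job is handed in when it is done.

Besides the shell and the picture viewer there is one more tool, called after ">>>" in YAML: its name, and indented under it one key for each argument. move_arm: Moves the arm, as the interface text tells. Its arguments: {"type":"object","properties":{"plan":{"type":"array"}},"required":["plan"]}

```bash
mkdir -p pics; ls
cat > h.py <<'E'
import numpy as np,cv2
from station import *
def snap(n,f):
    p,d=grab_frame(n); cv2.imwrite('pics/'+f,p[:,:,::-1]); return p,d
E
python3 - <<'E'
from h import *
s=read_state();print(s)
for c in ['scene','top']:
    snap(c,c+'0.png');print(camera_params(c))
    for n in ['tester','head_edge','sill','door_push','door_hinge','crank_axis','knob_mid','battery','lens','contact_plate']:
        r=place_of(n,c);print(c,n,[(np.round(q['point'],4),round(q['p'],2)) for q in r[:2]])
print(read_state()['time_s'])
E
```

```text
pics
{'time_s': 0.0, 'joint_positions': array([-1.21101364e+00,  2.38760042e-01, -1.42087378e-02,  1.31920719e+00,
        2.01044721e-05,  1.57078956e+00]), 'dq': array([-1.04205827e-03,  1.86858252e-05, -1.28019943e-03, -3.26352439e-04,
        1.22345513e-03, -3.38931605e-04]), 'effort': array([ 8.66933369e-04, -5.38773608e+01,  3.46441770e+01,  1.83051144e-02,
       -9.48211749e-06,  3.47507478e-05]), 'tcp_pos': array([ 0.18471375, -0.49104159,  0.2527062 ]), 'orientation': array([-2.58240699e+00,  1.78766278e+00,  1.76342006e-03]), 'contact_force': array([-0.03245263,  0.21693433, -0.39798216]), 'torque': array([-0.0073795 ,  0.06548115, -0.02932009]), 'gripper_width': 0.08547124730620778}
{'vfov': 46.09211851405964, 'cx': 324.18435768445534, 'cy': 203.16685517705537, 'position': array([ 1.30083188, -0.49393048,  1.03734146]), 'attitude': array([-2.10446579, -1.14517506,  0.46919714])}
scene tester [(array([0.6113, 0.1147, 0.0021]), 0.69)]
scene head_edge [(array([ 0.6336, -0.0158,  0.1826]), 0.91)]
scene sill []
scene door_push []
scene door_hinge [(array([0.5407, 0.0155, 0.06
[... 517 characters left out ...]
78, 0.01444903, 1.71527948]), 'attitude': array([-2.16403885,  2.13034505, -0.19613541])}
top tester []
top head_edge [(array([ 0.6312, -0.0194,  0.1858]), 0.79), (array([0.4669, 0.366 , 0.0037]), 0.16)]
top sill []
top door_push [(array([ 0.6195, -0.0951,  0.0645]), 0.5), (array([ 0.6765, -0.3841,  0.0022]), 0.4)]
top door_hinge [(array([0.5414, 0.0164, 0.0676]), 0.53)]
top crank_axis [(array([0.6141, 0.0953, 0.2688]), 0.88), (array([0.6081, 0.1401, 0.2703]), 0.63)]
top knob_mid [(array([0.6104, 0.1408, 0.2694]), 0.52)]
top battery [(array([0.4638, 0.364 , 0.0024]), 0.56), (array([0.6064, 0.1372, 0.2701]), 0.41)]
top lens []
top contact_plate [(array([ 0.6784, -0.3818,  0.0037]), 0.59)]
1.1
```

View pics/scene0.png

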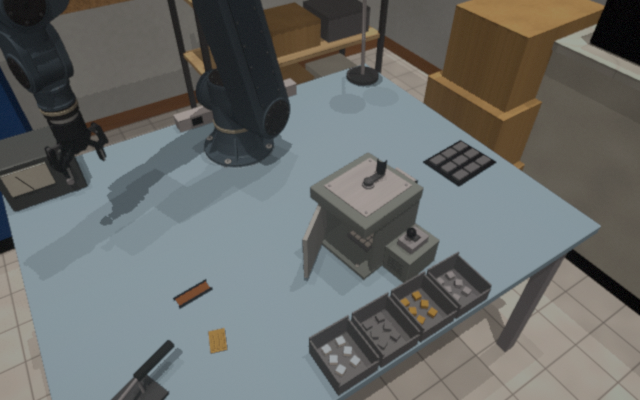

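View pics/top0.png

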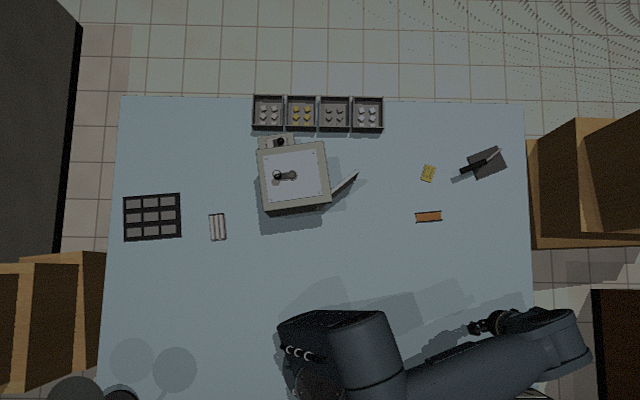

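```bash
cat >> h.py <<'E'
from scipy.spatial.transform import Rotation as R
def cloud(n):
    c=camera_params(n);p,d=grab_frame(n);H,W=d.shape
    f=H/2/np.tan(np.radians(c['vfov']/2));v,u=np.mgrid[:H,:W]
    X=np.stack([(u-c['cx'])/f*d,(v-c['cy'])/f*d,d],-1)
    if 'attitude' in c: P=X@R.from_rotvec(c['attitude']).as_matrix().T+c['position']
    else:
        s=STATE; h=np.array(c['hand_eye']);P=X@h[:3,:3].T+h[:3,3]
        P=P@R.from_rotvec(s['orientation']).as_matrix().T+s['tcp_pos']
    P[d==0]=np.nan
    return p,d,P
E
python3 - <<'E'
from h import *
for n in ['top','scene']:
    p,d,P=cloud(n)
    z=P[...,2];m=(abs(z-.225)<.006)&(abs(P[...,0]-.61)<.2)&(abs(P[...,1]-.09)<.2)
    q=P[m][:,:2].astype(np.float32);r=cv2.minAreaRect(q*1000);print(n,m.sum(),r,np.nanmedian(z[m]))
    m=(z>.25)&(z<.31)&(np.hypot(P[...,0]-.61,P[...,1]-.12)<.1);print('knob',m.sum(),np.median(P[m],0),P[m].min(0),P[m].max(0))
    for t in ['door','knob_mid','door_push']:
        r=trace(t,n)
        for q in r[:2]:
            M=q['pixels']&np.isfinite(z);print(t,q['p'],M.sum(),np.nanpercentile(P[M],[2,50,98],axis=0).round(3).tolist())
            if t=='door':
                pts=P[M];pts=pts[(pts[:,2]>.02)&(pts[:,2]<.18)]
                c=np.median(pts,0);k=np.linalg.norm(pts-c,axis=1)<.1;pts=pts[k]
                U,S,V=np.linalg.svd(pts-pts.mean(0),full_matrices=False);print('norm',V[2],pts.mean(0),S/np.sqrt(len(pts)))
E
```

```text
top 3606 ((612.8156127929688, 91.92559814453125), (200.77664184570312, 217.8051300048828), 9.430635452270508) 0.22583683341350325
knob 49 [0.60091958 0.13672956 0.28004886] [0.59173679 0.08708479 0.25000653] [0.61793583 0.15177288 0.29389072]
door 0.72 230 [[0.569, -0.11, 0.033], [0.603, -0.072, 0.165], [0.634, -0.034, 0.184]]
norm [-0.76043293 -0.64755817  0.04909348] [ 0.60246236 -0.07203685  0.14579304] [0.0371812  0.02953144 0.00287537]
knob_mid 0.69 158 [[0.593, 0.085, 0.226], [0.608, 0.118, 0.245], [0.623, 0.149, 0.289]]
knob_mid 0.64 215 [[0.643, -0.409, -0.006], [0.672, -0.382, 0.005], [0.705, -0.359, 0.015]]
door_push 0.62 220 [[0.571, -0.11, 0.033], [0.604, -0.073, 0.165], [0.633, -0.035, 0.184]]
scene 4199 ((619.3229370117188, 90.64883422851562), (201.9568328857422, 222.9420166015625), 9.055079460144043) 0.22643457805920475
knob 127 [0.6188967  0.13149027 0.2715777 ] [0.60070346 0.1237747  0.25039053] [0.62611964 0.14975649 0.29081528]
door 0.56 1065 [[0.482, -0.118, -0.001], [0.614, -0.069, 0.111], [0.654, 0.016, 0.179]]
norm [0.77955076 0.62587622 0.02407439] [ 0.61739632 -0.0710713   0.11826362] [0.04633592 0.04434186 0.0029672 ]
knob_mid 0.43 128 [[0.6, 0.126, 0.239], [0.619, 0.132, 0.27], [0.624, 0.154, 0.289]]
door_push 0.74 965 [[0.545, -0.118, 0.029], [0.618, -0.07, 0.116], [0.654, 0.009, 0.179]]
```

>>> move_arm:
  plan:
    - [315, 240, 0, 0, 0, 60, 0]
    - [315, 240, 0, 0, 0, 60, 0]
    - [315, 240, 0, 0, 0, 60, 0]
    - [315, 240, 0, 0, 0, 60, 0]
    - [315, 240, 0, 0, 0, 60, 0]
    - [315, 240, 0, 0, 0, 60, 0]
    - [315, 240, 0, 0, 0, 60, 0]
    - [315, 240, 0, 0, 0, 60, 0]
    - [315, 240, 0, 0, 0, 60, 0]
    - [315, 240, 0, 0, 0, 60, 0]

```text
time_s: 2.33
tcp_pos: [0.5029, -0.2485, 0.2531]
orientation: [-3.131, 0.248, -0.001]
contact_force: [0.1, -0.9, 0.5]
gripper_width: 0.0003
```

>>> move_arm:
  plan:
    - [0, 0, 0, 12.1, -3.2, 0, 0]
    - [10, 10, -10, 24, -6.4, 0, 0]
    - [20, 25, -25, 36, -9.7, 0, 0]
    - [40, 50, -50, 48.3, -12.9, 0, 0]
    - [60, 80, -90, 48.3, -12.9, 0, 0]
    - [60, 80, -90, 48.3, -12.9, 0, 0]
    - [60, 80, -90, 48.3, -12.9, 0, 0]
    - [60, 80, -90, 48.3, -12.9, 0, 0]
    - [60, 80, -90, 48.3, -12.9, 0, 0]
    - [60, 80, -90, 48.3, -12.9, 0, 0]

```text
time_s: 3.17
tcp_pos: [0.5601, -0.1718, 0.1636]
orientation: [-2.272, 0.186, -0.189]
contact_force: [0.6, 0.3, 0.7]
gripper_width: -0.0002
```

Run:
```python
from h import *
s=read_state();print(s['joint_positions'].round(3),R.from_rotvec(s['orientation']).as_matrix()[:,2],s['tcp_pos'])
snap('scene','scene1.png')
```

```text
[-0.649  0.63   0.086  1.447  0.786  0.91 ] [ 0.19761603  0.73788503 -0.64534765] [ 0.56011689 -0.17184768  0.16358664]
```

View pics/scene1.png

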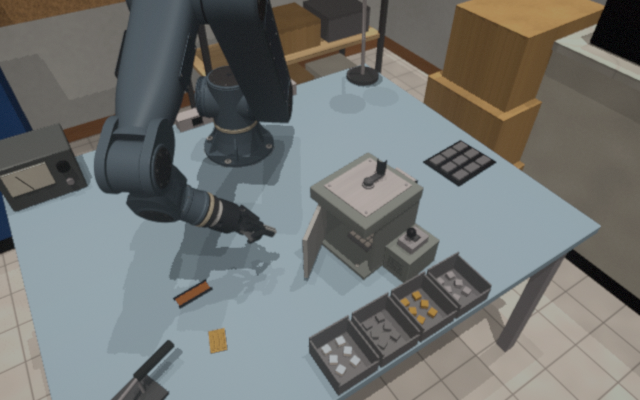

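>>> move_arm:
  plan:
    - [3, 5, -20, 0, 0, 0, 0]
    - [8, 12, -40, 0, 0, 0, 0]
    - [13, 20, -60, 0, 0, 0, 0]
    - [18, 27, -75, 0, 0, 0, 0]
    - [22, 34, -84, 0, 0, 0, 0]
    - [22, 34, -84, 0, 0, 0, 0]
    - [22, 34, -84, 0, 0, 0, 0]
    - [22, 34, -84, 0, 0, 0, 0]
    - [22, 34, -84, 0, 0, 0, 0]
    - [22, 34, -84, 0, 0, 0, 0]

```text
time_s: 4.05
tcp_pos: [0.5821, -0.138, 0.0804]
orientation: [-2.27, 0.186, -0.191]
contact_force: [-0.9, 0.2, 0.3]
gripper_width: 0.0004
```

Run:
```python
from h import *
s=read_state();print(s['joint_positions'].round(3),s['tcp_pos'],s['contact_force'])
tz=R.from_rotvec(s['orientation']).as_matrix()[:,2];print('tip',s['tcp_pos']+.022*tz)
snap('scene','scene2.png')
hinge=np.array([.541,.0174]);r0=np.radians(9.3)
for th in np.radians([60,55,50,45,40,35,30,25,20,15,10,7,5,3,0,-2]):
    a=r0-th;al=np.array([np.cos(a),np.sin(a)]);n=np.array([-al[1],al[0]])
    tip=hinge+.135*al-.012*n
    print(round(np.degrees(th)),((tip-.022*tz[:2])*1000).round(1), ((tip-.022*tz[:2]-s['tcp_pos'][:2])*1000).round(1))
```

```text
[-0.586  0.692 -0.028  1.212  0.812  0.992] [ 0.58213175 -0.13796651  0.08038413] [-0.94957197  0.19583186  0.28317494]
tip [ 0.58650594 -0.12170615  0.06622548]
60 [ 612.8 -110.9] [30.7 27. ]
55 [ 622.3 -103.9] [40.2 34.1]
50 [631.1 -96. ] [49. 42.]
45 [639.3 -87.4] [57.1 50.6]
40 [646.6 -78.1] [64.4 59.9]
35 [653.1 -68.2] [70.9 69.7]
30 [658.7 -57.8] [76.5 80.2]
25 [663.3 -46.9] [81.2 91. ]
20 [667.1 -35.7] [ 84.9 102.2]
15 [669.8 -24.2] [ 87.6 113.8]
10 [671.5 -12.5] [ 89.3 125.5]
7 [672.   -5.4] [ 89.9 132.5]
5 [672.1  -0.7] [ 90.  137.3]
3 [672.1   4. ] [ 90. 142.]
0 [671.8  11.1] [ 89.7 149.1]
-2 [671.4  15.8] [ 89.2 153.8]
```

View pics/scene2.png

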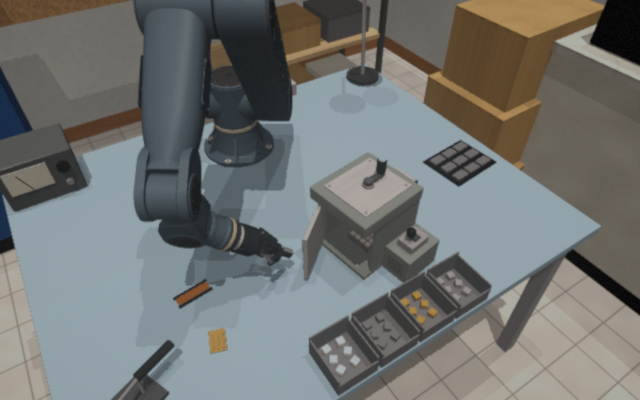

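>>> move_arm:
  plan:
    - [10, 9, 0, 0, 0, 0, 0]
    - [20, 18, 0, 0, 0, 0, 0]
    - [31, 27, 0, 0, 0, 0, 0]
    - [40, 34, 0, 0, 0, 0, 0]
    - [49, 42, 0, 0, 0, 0, 0]
    - [57, 51, 0, 0, 0, 0, 0]
    - [64, 60, 0, 0, 0, 0, 0]
    - [71, 70, 0, 0, 0, 0, 0]
    - [76, 80, 0, 0, 0, 0, 0]
    - [81, 91, 0, 0, 0, 0, 0]

```text
time_s: 4.93
tcp_pos: [0.6632, -0.0462, 0.0793]
orientation: [-2.269, 0.187, -0.189]
contact_force: [-0.7, -0.6, -0.8]
gripper_width: -0.0002
```

Run:
```python
from h import *
s=read_state();print(s['joint_positions'].round(3),s['tcp_pos'],s['contact_force'])
snap('scene','scene3.png')
```

```text
[-0.4    0.689 -0.016  1.03   0.861  1.259] [ 0.66321603 -0.04616097  0.0792593 ] [-0.70850174 -0.63568164 -0.77531868]
```

View pics/scene3.png

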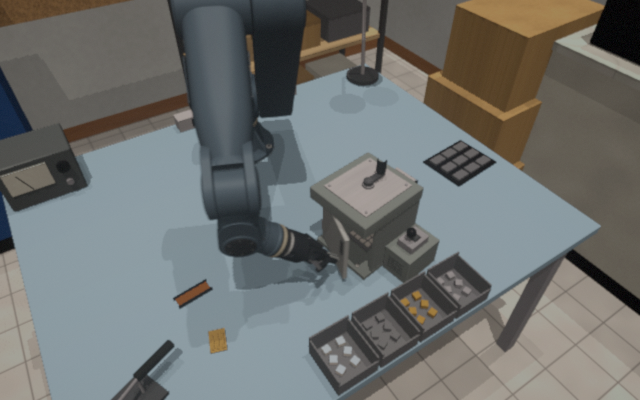

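>>> move_arm:
  plan:
    - [4, 11, 0, 0, 0, 0, 0]
    - [6, 22, 0, 0, 0, 0, 0]
    - [8, 30, 0, 0, 0, 0, 0]
    - [8, 36, 0, 0, 0, 0, 0]
    - [9, 41, 0, 0, 0, 0, 0]
    - [9, 45, 0, 0, 0, 0, 0]
    - [9, 49, 0, 0, 0, 0, 0]
    - [9, 53, 0, 0, 0, 0, 0]
    - [9, 56, 0, 0, 0, 0, 0]
    - [9, 58, 0, 0, 0, 0, 0]

```text
time_s: 5.82
tcp_pos: [0.672, 0.0069, 0.079]
orientation: [-2.276, 0.191, -0.192]
contact_force: [-15.3, -46.7, 12.2]
gripper_width: -0.0008
```

Run:
```python
from h import *
s=read_state();print(s['joint_positions'].round(3),s['tcp_pos'],s['contact_force'])
snap('scene','scene4.png')
```

```text
[-0.318  0.649 -0.091  0.89   0.864  1.393] [0.67201238 0.00688167 0.07899486] [-15.28649493 -46.68967861  12.16582154]
```

View pics/scene4.png

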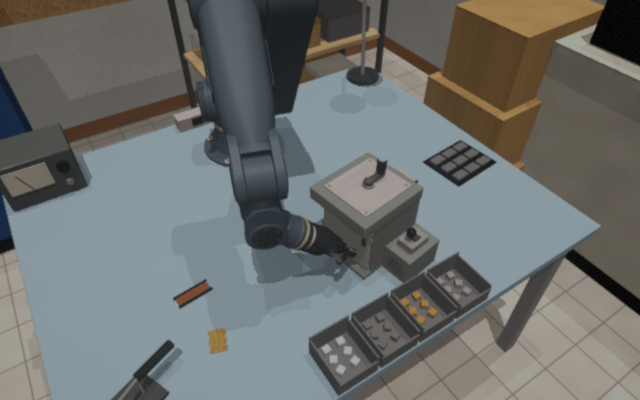

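>>> move_arm:
  plan:
    - [0, -5, 0, 0, 0, 0, 0]
    - [1, -15, 0, 0, 0, 0, 0]
    - [2, -30, 0, 0, 0, 0, 0]
    - [4, -50, 0, 0, 0, 0, 0]
    - [6, -80, 0, 0, 0, 0, 0]
    - [6, -110, 0, 0, 0, 0, 0]
    - [6, -140, 20, 0, 0, 0, 0]
    - [6, -160, 50, 0, 0, 0, 0]
    - [0, -160, 80, 0, 0, 0, 0]
    - [0, -160, 80, 0, 0, 0, 0]

```text
time_s: 6.7
tcp_pos: [0.673, -0.1509, 0.1648]
orientation: [-2.27, 0.186, -0.198]
contact_force: [0.8, 0.4, 0.5]
gripper_width: -0.0002
```

Run:
```python
from h import *
s=read_state();print(s['tcp_pos'],s['contact_force'])
p,d,P=cloud('scene');cv2.imwrite('pics/scene5.png',cv2.resize(p[130:300,280:460,::-1],None,fx=4,fy=3.5)[:600,:800])
for c in ['scene','top']:
  if c=='top': p,d,P=cloud('top')
  for t in ['door','door_push','knob_mid','crank_axis']:
    if t!='door':print(c,t,[(np.round(q['point'],4),round(q['p'],2)) for q in place_of(t,c)[:2]])
    else:
      for q in trace(t,c)[:1]:
        M=q['pixels'];print(q['p'],M.sum(),np.nanpercentile(P[M],[2,50,98],axis=0).round(3).tolist())
# door face points: in tester frame
p,d,P=cloud('scene');o=np.array([.611,.115]);a=np.radians(99.3);x=np.array([np.cos(a),np.sin(a)]);y=np.array([-x[1],x[0]])
Q=P[...,:2]-o;tx=Q@x*1000;ty=Q@y*1000;z=P[...,2]*1000
m=(z>30)&(z<165)&(abs(ty)<90)&(tx>-140)&(tx<-60)
print(m.sum())
if m.sum()>20: print(np.polyfit(ty[m],tx[m],1),np.percentile(tx[m],[5,50,95]),np.percentile(ty[m],[2,98]))
```

```text
[ 0.67299217 -0.15085837  0.16477442] [0.79697718 0.43306335 0.49045804]
0.79 1329 [[0.551, 0.006, 0.028], [0.642, 0.021, 0.084], [0.714, 0.04, 0.14]]
scene door_push [(array([0.6762, 0.027 , 0.0702]), 0.9)]
scene knob_mid [(array([0.4692, 0.3679, 0.0015]), 0.56), (array([0.611, 0.139, 0.267]), 0.49)]
scene crank_axis [(array([0.6155, 0.0943, 0.267 ]), 0.85)]
top door_push []
top knob_mid [(array([0.6094, 0.1414, 0.2695]), 0.51)]
top crank_axis [(array([0.612 , 0.0967, 0.2668]), 0.67)]
1283
[-5.30279878e-03 -9.70108263e+01] [-99.44556015 -97.17394187 -93.82902034] [-88.80167905  78.0073165 ]
```

View pics/scene5.png

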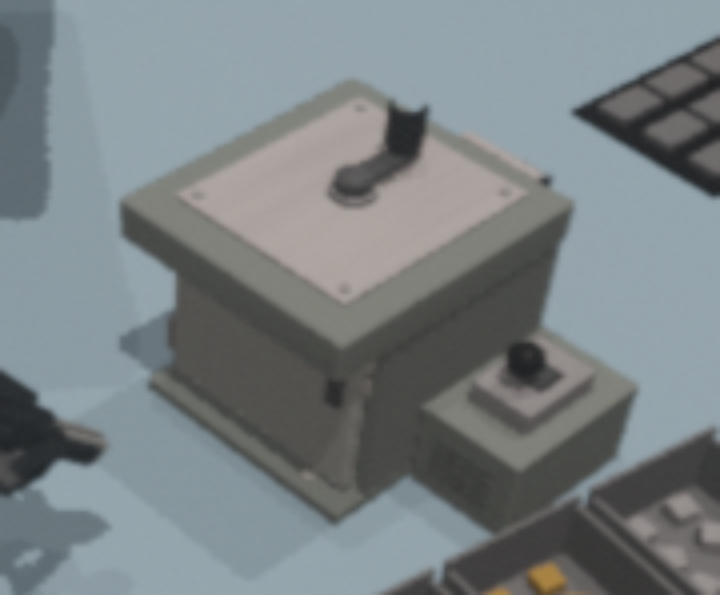

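>>> move_arm:
  plan:
    - [0, 0, 35, -6, 1.6, 0, 0]
    - [0, 0, 70, -12.1, 3.2, 0, 20]
    - [0, 0, 105, -18, 4.8, 0, 40]
    - [0, 0, 140, -24.1, 6.4, 0, 60]
    - [0, 0, 175, -30.2, 8.1, 0, 85]
    - [0, 0, 200, -36.2, 9.7, 0, 85]
    - [0, 20, 230, -42.3, 11.3, 0, 85]
    - [0, 40, 230, -48.3, 12.9, 0, 85]
    - [-20, 75, 230, -48.3, 12.9, 0, 85]
    - [-40, 110, 230, -48.3, 12.9, 0, 85]

```text
time_s: 8.08
tcp_pos: [0.6325, -0.0361, 0.3881]
orientation: [3.131, -0.255, -0.0]
contact_force: [0.1, 1.0, 0.4]
gripper_width: 0.0849
```

>>> move_arm:
  plan:
    - [-4, 38, 0, 0, 0, 0, 85]
    - [-8, 76, 0, 0, 0, 0, 85]
    - [-12, 114, 0, 0, 0, 0, 85]
    - [-16, 140, 0, 0, 0, 0, 85]
    - [-20, 155, 0, 0, 0, 0, 85]
    - [-20, 165, 0, 0, 0, 0, 85]
    - [-20, 165, 0, 0, 0, 0, 85]
    - [-20, 165, 0, 0, 0, 0, 85]
    - [-20, 165, 0, 0, 0, 0, 85]
    - [-20, 165, 0, 0, 0, 0, 85]

```text
time_s: 8.92
tcp_pos: [0.6122, 0.1252, 0.3892]
orientation: [3.131, -0.26, -0.0]
contact_force: [-0.4, -0.3, 0.3]
gripper_width: 0.085
```

Run:
```python
import h
from h import *
s=read_state();h.STATE=s;print(s['tcp_pos'],s['joint_positions'].round(3),R.from_rotvec(s['orientation']).as_matrix().round(3))
p,d,P=cloud('wrist');cv2.imwrite('pics/wrist0.png',p[:,:,::-1])
for t in ['knob_mid','crank_axis']:
    print(t,[(np.round(q['point'],4),round(q['p'],2)) for q in place_of(t,'wrist')[:2]])
z=P[...,2];m=(z>.282)&(z<.30)&(np.hypot(P[...,0]-.61,P[...,1]-.12)<.1)
q=P[m];print('knob top',m.sum())
if m.sum()>5: print(np.median(q,0),q.min(0),q.max(0),cv2.minEnclosingCircle((q[:,:2]*1000).astype(np.float32)))
```

```text
[0.61219346 0.12517073 0.38918977] [ 0.202  0.433  0.62   1.758 -0.     1.938] [[ 0.986 -0.165 -0.   ]
 [-0.165 -0.986 -0.   ]
 [-0.     0.    -1.   ]]
knob_mid [(array([0.6098, 0.1414, 0.2705]), 0.67)]
crank_axis [(array([0.6138, 0.0958, 0.2666]), 0.63)]
knob top 380
[0.60906706 0.14674835 0.28680348] [0.59482466 0.12898127 0.28210541] [0.61976454 0.15419893 0.290396  ] ((607.2918090820312, 141.5684814453125), 12.801850318908691)
```

View pics/wrist0.png

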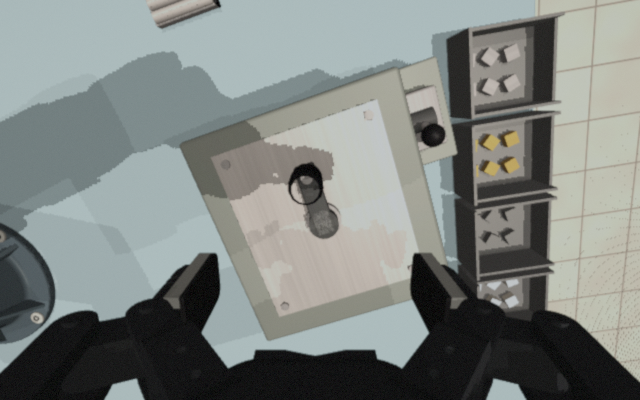

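>>> move_arm:
  plan:
    - [-4, 16, 0, 0, 0, 0, 85]
    - [-4, 16, -30, 0, 0, 0, 85]
    - [-4, 16, -60, 0, 0, 0, 85]
    - [-4, 16, -85, 0, 0, 0, 85]
    - [-4, 16, -105, 0, 0, 0, 85]
    - [-4, 16, -115, 0, 0, 0, 85]
    - [-4, 16, -115, 0, 0, 0, 85]
    - [-4, 16, -115, 0, 0, 0, 85]
    - [-4, 16, -115, 0, 0, 0, 60]
    - [-4, 16, -115, 0, 0, 0, 50]

```text
time_s: 9.9
tcp_pos: [0.6086, 0.1427, 0.2758]
orientation: [-3.13, 0.257, -0.004]
contact_force: [-0.6, 0.6, 0.6]
gripper_width: 0.0633
```

Run:
```python
import h
from h import *
s=read_state();h.STATE=s;print(s['tcp_pos'],s['contact_force'],s['gripper_width'])
p,d=snap('wrist','wrist1.png')
```

```text
[0.60855187 0.14269665 0.27584328] [-0.59260701  0.64004232  0.58743386] 0.06328832801798517
```

View pics/wrist1.png

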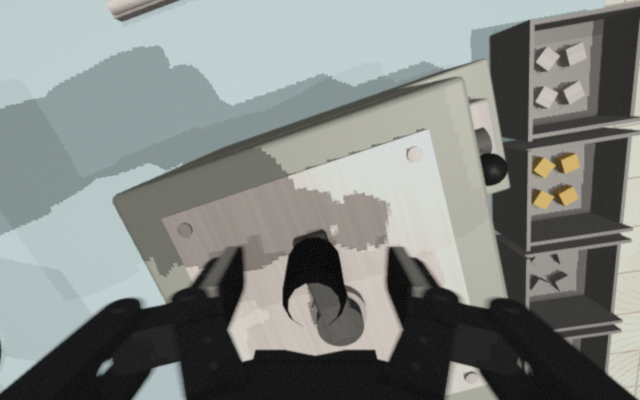

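Knob (315,275) stands centred between the pads (220 and 405). Close.

>>> move_arm:
  plan:
    - [0, 0, 0, 0, 0, 0, 40]
    - [0, 0, 0, 0, 0, 0, 34]
    - [0, 0, 0, 0, 0, 0, 30]
    - [0, 0, 0, 0, 0, 0, 20]
    - [0, 0, 0, 0, 0, 0, 15]
    - [0, 0, 0, 0, 0, 0, 15]
    - [0, 0, 0, 0, 0, 0, 15]
    - [0, 0, 0, 0, 0, 0, 15]
    - [0, 0, 0, 0, 0, 0, 15]
    - [0, 0, 0, 0, 0, 0, 15]

```text
time_s: 10.78
tcp_pos: [0.6079, 0.1427, 0.2746]
orientation: [-3.131, 0.257, -0.001]
contact_force: [-0.1, -0.2, 4.9]
gripper_width: 0.0246
```

Run:
```python
from h import *
s=read_state();print(s['tcp_pos'],s['contact_force'],s['gripper_width'])
p=np.array([.6075,.1415]) ;c=np.array([.6150,.0966]);print(np.linalg.norm(p-c))
a0=99.3
for k in range(0,31): 
    a=np.radians(a0-12*k);b=np.radians(a0);print(k,(45*np.array([np.cos(a)-np.cos(b),np.sin(a)-np.sin(b)])).round(1).tolist())
```

```text
[0.60791997 0.14270699 0.27460708] [-0.10086578 -0.16526649  4.94535725] 0.02457737678377422
0.04552208255341574
0 [0.0, 0.0]
1 [9.4, 0.5]
2 [18.7, -0.9]
3 [27.5, -4.2]
4 [35.4, -9.3]
5 [42.1, -15.9]
6 [47.3, -23.8]
7 [50.7, -32.5]
8 [52.2, -41.8]
9 [51.8, -51.2]
10 [49.4, -60.3]
11 [45.1, -68.7]
12 [39.3, -76.1]
13 [32.0, -82.0]
14 [23.6, -86.3]
15 [14.5, -88.8]
16 [5.2, -89.4]
17 [-4.1, -87.9]
18 [-12.9, -84.6]
19 [-20.9, -79.5]
20 [-27.6, -72.9]
21 [-32.7, -65.0]
22 [-36.1, -56.3]
23 [-37.7, -47.0]
24 [-37.2, -37.6]
25 [-34.8, -28.5]
26 [-30.6, -20.1]
27 [-24.7, -12.8]
28 [-17.4, -6.8]
29 [-9.1, -2.5]
30 [-0.0, 0.0]
```

>>> move_arm:
  plan:
    - [9.4, 0.5, 0, 0, 0, 0, 15]
    - [18.7, -0.9, 0, 0, 0, 0, 15]
    - [27.5, -4.2, 0, 0, 0, 0, 15]
    - [35.4, -9.3, 0, 0, 0, 0, 15]
    - [42.1, -15.9, 0, 0, 0, 0, 15]
    - [47.3, -23.8, 0, 0, 0, 0, 15]
    - [50.7, -32.5, 0, 0, 0, 0, 15]
    - [52.2, -41.8, 0, 0, 0, 0, 15]
    - [51.8, -51.2, 0, 0, 0, 0, 15]
    - [49.4, -60.3, 0, 0, 0, 0, 15]

```text
time_s: 11.62
tcp_pos: [0.6575, 0.0823, 0.2746]
orientation: [-3.13, 0.257, -0.0]
contact_force: [-4.0, 2.9, 5.9]
gripper_width: 0.0242
```

Run:
```python
from h import *
s=read_state();print(s['tcp_pos'],s['contact_force'],s['gripper_width'])
p,d=snap('wrist','wrist2.png')
```

```text
[0.65750521 0.0822554  0.27461674] [-3.97564961  2.93535996  5.92850162] 0.02418975996007348
```

View pics/wrist2.png

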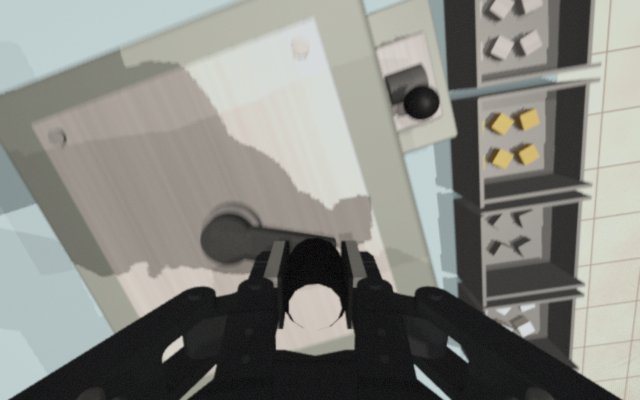

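>>> move_arm:
  plan:
    - [-4.3, -8.4, 0, 0, 0, 0, 15]
    - [-10.1, -15.8, 0, 0, 0, 0, 15]
    - [-17.4, -21.7, 0, 0, 0, 0, 15]
    - [-25.8, -26, 0, 0, 0, 0, 15]
    - [-34.9, -28.5, 0, 0, 0, 0, 15]
    - [-44.2, -29.1, 0, 0, 0, 0, 15]
    - [-53.5, -27.6, 0, 0, 0, 0, 15]
    - [-62.3, -24.3, 0, 0, 0, 0, 15]
    - [-70.3, -19.2, 0, 0, 0, 0, 15]
    - [-77, -12.6, 0, 0, 0, 0, 15]

```text
time_s: 12.5
tcp_pos: [0.58, 0.0701, 0.2746]
orientation: [-3.131, 0.258, -0.002]
contact_force: [5.0, 2.1, 3.5]
gripper_width: 0.0246
```

>>> move_arm:
  plan:
    - [-5.1, 7.9, 0, 0, 0, 0, 15]
    - [-8.5, 16.6, 0, 0, 0, 0, 15]
    - [-10.1, 25.9, 0, 0, 0, 0, 15]
    - [-9.6, 35.3, 0, 0, 0, 0, 15]
    - [-7.2, 44.4, 0, 0, 0, 0, 15]
    - [-3, 52.8, 0, 0, 0, 0, 15]
    - [2.9, 60.1, 0, 0, 0, 0, 15]
    - [10.2, 66.1, 0, 0, 0, 0, 15]
    - [18.5, 70.4, 0, 0, 0, 0, 15]
    - [27.6, 72.9, 0, 0, 0, 0, 15]

```text
time_s: 13.33
tcp_pos: [0.6078, 0.143, 0.2745]
orientation: [3.129, -0.256, -0.001]
contact_force: [-1.3, -8.7, 9.2]
gripper_width: 0.0243
```

Run:
```python
from h import *
s=read_state();print(s['tcp_pos'],s['contact_force'],s['gripper_width'])
p,d=snap('wrist','wrist3.png')
```

```text
[0.60783364 0.1429601  0.27446202] [-1.31779693 -8.66863732  9.19412459] 0.024337823927160177
```

View pics/wrist3.png

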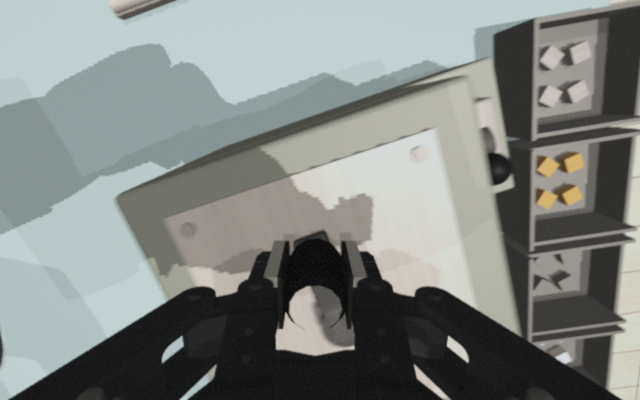

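One turn done, knob still held, back at its start. Second turn.

>>> move_arm:
  plan:
    - [9.4, 0.5, 0, 0, 0, 0, 15]
    - [18.7, -0.9, 0, 0, 0, 0, 15]
    - [27.5, -4.2, 0, 0, 0, 0, 15]
    - [35.4, -9.3, 0, 0, 0, 0, 15]
    - [42.1, -15.9, 0, 0, 0, 0, 15]
    - [47.3, -23.8, 0, 0, 0, 0, 15]
    - [50.7, -32.5, 0, 0, 0, 0, 15]
    - [52.2, -41.8, 0, 0, 0, 0, 15]
    - [51.8, -51.2, 0, 0, 0, 0, 15]
    - [49.4, -60.3, 0, 0, 0, 0, 15]

```text
time_s: 14.22
tcp_pos: [0.6578, 0.0832, 0.2746]
orientation: [-3.13, 0.256, -0.001]
contact_force: [0.2, 1.3, 8.3]
gripper_width: 0.0245
```

>>> move_arm:
  plan:
    - [-4.3, -8.4, 0, 0, 0, 0, 15]
    - [-10.1, -15.8, 0, 0, 0, 0, 15]
    - [-17.4, -21.7, 0, 0, 0, 0, 15]
    - [-25.8, -26, 0, 0, 0, 0, 15]
    - [-34.9, -28.5, 0, 0, 0, 0, 15]
    - [-44.2, -29.1, 0, 0, 0, 0, 15]
    - [-53.5, -27.6, 0, 0, 0, 0, 15]
    - [-62.3, -24.3, 0, 0, 0, 0, 15]
    - [-70.3, -19.2, 0, 0, 0, 0, 15]
    - [-77, -12.6, 0, 0, 0, 0, 15]

```text
time_s: 15.05
tcp_pos: [0.5798, 0.0704, 0.2745]
orientation: [3.131, -0.257, 0.0]
contact_force: [4.3, 1.0, 7.5]
gripper_width: 0.0245
```

>>> move_arm:
  plan:
    - [-5.1, 7.9, 0, 0, 0, 0, 15]
    - [-8.5, 16.6, 0, 0, 0, 0, 15]
    - [-10.1, 25.9, 0, 0, 0, 0, 15]
    - [-9.6, 35.3, 0, 0, 0, 0, 15]
    - [-7.2, 44.4, 0, 0, 0, 0, 15]
    - [-3, 52.8, 0, 0, 0, 0, 15]
    - [2.9, 60.1, 0, 0, 0, 0, 15]
    - [10.2, 66.1, 0, 0, 0, 0, 15]
    - [18.5, 70.4, 0, 0, 0, 0, 15]
    - [27.6, 72.9, 0, 0, 0, 0, 15]

```text
time_s: 15.88
tcp_pos: [0.6078, 0.143, 0.2745]
orientation: [3.129, -0.256, -0.001]
contact_force: [-0.5, -7.2, 7.6]
gripper_width: 0.0241
```

>>> move_arm:
  plan:
    - [0, 0, 0, 0, 0, 0, 15]
    - [0, 0, 0, 0, 0, 0, 15]
    - [0, 0, 0, 0, 0, 0, 15]
    - [0, 0, 0, 0, 0, 0, 30]
    - [0, 0, 0, 0, 0, 0, 40]
    - [0, 0, 0, 0, 0, 0, 50]
    - [0, 0, 0, 0, 0, 0, 60]
    - [0, 0, 0, 0, 0, 0, 70]
    - [0, 0, 0, 0, 0, 0, 70]
    - [0, 0, 0, 0, 0, 0, 70]

```text
time_s: 16.72
tcp_pos: [0.6077, 0.1427, 0.2741]
orientation: [3.131, -0.257, -0.001]
contact_force: [-0.3, -0.3, 0.2]
gripper_width: 0.0702
```

Run:
```python
from h import *
s=read_state();print(s['tcp_pos'],s['contact_force'],s['gripper_width'])
p,d=snap('wrist','wrist4.png')
```

```text
[0.60773639 0.1427045  0.27414663] [-0.26372803 -0.30863169  0.24452125] 0.07017567141961462
```

View pics/wrist4.png

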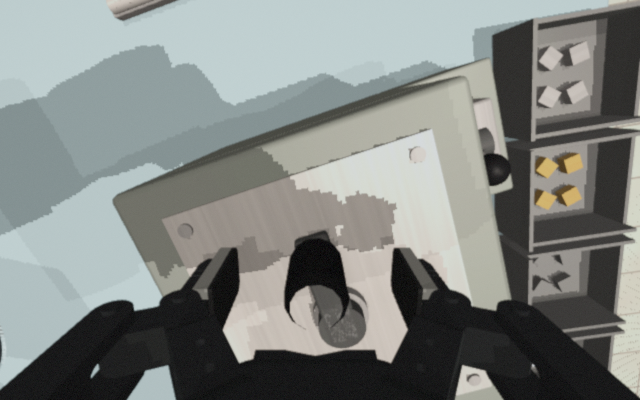

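Released; the knob (315,275) is centred and clear of both pads. Lift straight up and check.

>>> move_arm:
  plan:
    - [0, 0, 15, 0, 0, 0, 70]
    - [0, 0, 35, 0, 0, 0, 70]
    - [0, 0, 60, 0, 0, 0, 70]
    - [0, 0, 90, 0, 0, 0, 70]
    - [0, 0, 115, 0, 0, 0, 70]
    - [-30, -20, 125, 0, 0, 0, 70]
    - [-60, -50, 125, 0, 0, 0, 70]
    - [-90, -80, 125, 0, 0, 0, 70]
    - [-90, -80, 125, 0, 0, 0, 70]
    - [-90, -80, 125, 0, 0, 0, 70]

```text
time_s: 17.6
tcp_pos: [0.5163, 0.0614, 0.4005]
orientation: [-3.131, 0.26, -0.002]
contact_force: [0.6, 0.4, 0.2]
gripper_width: 0.0701
```

Run:
```python
from h import *
s=read_state();print(s['time_s'],s['tcp_pos'],s['contact_force'])
p,d,P=cloud('scene');cv2.imwrite('pics/scene6.png',p[:,:,::-1])
for t in ['door_push','knob_mid','crank_axis','battery','lens','contact_plate']:
    print(t,[(np.round(q['point'],4),round(q['p'],2)) for q in place_of(t,'scene')[:2]])
o=np.array([.611,.115]);a=np.radians(99.3);x=np.array([np.cos(a),np.sin(a)]);y=np.array([-x[1],x[0]])
Q=P[...,:2]-o;tx=Q@x*1000;ty=Q@y*1000;z=P[...,2]*1000
m=(z>30)&(z<165)&(abs(ty)<90)&(tx>-140)&(tx<-60)
print(m.sum(),np.polyfit(ty[m],tx[m],1))
```

```text
17.6 [0.51631743 0.06136267 0.40049388] [0.55746866 0.41902691 0.23996677]
door_push [(array([0.6769, 0.0277, 0.0714]), 0.87)]
knob_mid [(array([0.6074, 0.1401, 0.2674]), 0.61), (array([0.6765, 0.0286, 0.0701]), 0.32)]
crank_axis [(array([0.6138, 0.0943, 0.2645]), 0.9)]
battery [(array([0.4691, 0.3673, 0.0005]), 0.4)]
lens [(array([ 0.5223, -0.3849,  0.0022]), 0.68), (array([0.6173, 0.0961, 0.2673]), 0.68)]
contact_plate [(array([ 0.6772, -0.3836,  0.002 ]), 0.69)]
1286 [-5.94225279e-03 -9.69952529e+01]
```

View pics/scene6.png

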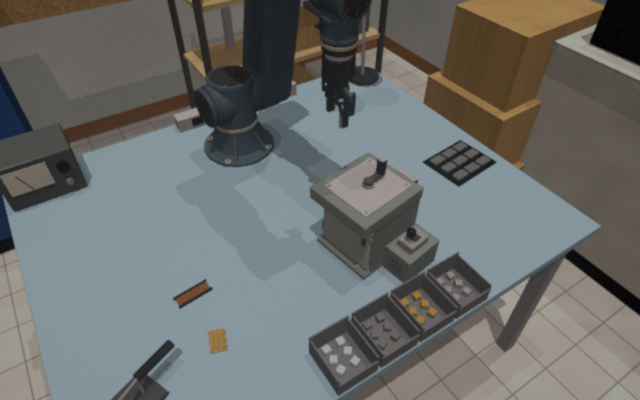

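Door shut (340,240), knob back at its start (382,165), toggle and loose parts unchanged, gripper clear. Handing in.

```bash
python3 -c "
from station import *
print(finish_job())"
```

```text
the job is handed in; nothing more can be done
None
```

The door is shut, the crank has gone round twice clockwise, and I let go and handed the job in at about 18 s on the robot's clock. The hand-in reports no verdict, so the results below rest on my own checks.

- **Door:** I pushed it shut with the closed fingertips, leaning the tool 50°. The push ended against the stop at about 50 N. The door face measured within 0.006 rad of the tester's front, both before cranking and at the end, and its outer face was where a seated door should be.
- **Crank:** I held the knob throughout two full circles, and the finger opening stayed at about 24 mm. The knob is back where it started, measured at (0.607, 0.140) against about (0.608, 0.141) before. The turn count comes from the tool's path; I had no direct reading of the crank joint.
- **Left alone:** The battery, lens and contact plate show at their starting positions, within the networks' error of about 4 mm. The toggle looks unmoved in the last picture. I did not measure its angle.
- **Robot:** The gripper is lifted clear and the measured force is near zero.

No check failed. The networks sometimes reported the wrong thing, such as giving the battery's position for the knob. I ruled those out by comparing them with the depth data and the pictures.

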